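Close the stack of thread trays with the lid that fits

TASK

On the embroidery table stands a stack of two thread trays with two cut corners at one end. Put the lid that fits it on top, cut corners over cut corners, so that it sits fully home and level with its skirt around the raised rim, and let go. Leave the two other lids, one square-cornered and one longer, where they lie.

Things in the scene. Friction and masses are not known exactly. Their poses are not given: they have to be found in the camera images.
- lid_center (a point): The lid that fits: pale wood, 104 x 60 mm, 24 mm high, flat closed top, lying skirt down on the table; the two corners at its +x end cut at 45 degrees (20 mm legs). Skirt 18 mm deep, walls 4 mm; 0.12 kg. Grip across the 60 mm by its plain long sides, mid-length. Point: its centre, half-way up (12 mm above the skirt's edge). x along its length to the cut end, z up.
- stack_seat (a point): Two stacked pale-wood trays, fixed, outline and cut +x corners as the lid's, sides upright and free for fingers. Point: centre of the ledge the skirt rests on, 58 mm above the table; x to the cut end, z up. A rim tapers up 14 mm from the ledge (90 x 46 mm at foot, 76 x 32 on top), guiding a lid up to 8 mm off. Seated, the lid's centre is 12 mm above the point, x axes agree.
- square_lid_center (a point): Not to be moved: a like pale-wood lid, 104 x 60 mm, 24 mm high, with four square corners; it does not fit. Point: its centre, half-way up. x along its length, z up.
- long_lid_center (a point): Not to be moved: a like pale-wood lid, 136 x 60 mm, 24 mm high, with two cut corners at its +x end; too long to fit. Point: its centre, half-way up. x along its length to the cut end, z up.

How it is judged (in metres and radians):
At the end, for the whole second after the job is handed in: The fitting lid sits on the stack: its centre within 10 mm of the stack's axis, 12 mm above the ledge to within 3 mm (skirt on the ledge), level to 0.05 rad (about 3 degrees), its length along that of the stack to within 10 degrees. The other two lids have stayed within 30 mm of where they lay (horizontal distance between lid_center and stack_seat below 0.01 m and z of lid_center in the frame of stack_seat between 0.009 and 0.015 m and angle between the x axis of lid_center and the x axis of stack_seat, either way round below 0.175 rad and angle between lid_center's own z axis and vertical below 0.05 rad and distance of each of square_lid_center, long_lid_center from where it was at the start of the episode below 0.03 m); the robot touches nothing.
It fails at once if the square-cornered lid is moved by more than 30 mm (distance of square_lid_center from where it was at the start of the episode above 0.03 m).
It fails at once if the long lid is moved by more than 30 mm (distance of long_lid_center from where it was at the start of the episode above 0.03 m).
It also fails if it takes over 35 s, if anything falls off the work surface, if the arm or the gripper's body presses on something with over 40 N, if the wrist force passes 120 N, or if a joint passes its speed limit or range.

ROBOT

A 7-joint arm with a two-finger parallel gripper is mounted at the origin on the work surface. World frame = base frame: x ahead of the robot, y to its left, z up, the work surface at z = 0. Lengths are in mm, angles in rad, forces in N, time in s.
With the tool pointing down it reaches from about 425 to 875 mm from the base axis. Payload 4.7 kg.
Tool frame: the origin (TCP) lies midway between the tips of the shut fingers; the grasp point (between the pads) lies 19 mm behind it; z points along the fingers, y is the direction in which the jaws open and shut (so a half turn about z gives the same grasp; the last joint's range is limited). The gripper opens to 87 mm and grips with 3 to 60 N. Pads are 19 mm wide; open, the fingers measure 117 mm over their backs; the gripper's body (75 mm by 190 mm) begins 51 mm behind the grasp point.
Start: joints at [-1.317, 0.321, -0.07, 1.45, 0.023, 1.371, -0.057], TCP at [154.407, 631.414, 222.587] pointing down, gripper open.
Joint ranges: [-2.86, 2.86], [-0.3, 2.09], [-1.38, 1.24], [0.06, 2.45], [-1.56, 4.7], [0.09, 2.05], [-2.69, 2.69]. Speed limits (rad/s): [2.57, 2.57, 3.14, 3.14, 3.14, 3.14, 3.14].

INTERFACE

Orientations are given as a rotation vector (axis times angle).
In Python, from rig import ctrl gives the robot as it stands. The module is installed in compiled form; this text tells all that it offers.
- The arm moves only by the shell command python3 -m jog 'ROWS' [FORCE]. ROWS is JSON, one flat list of numbers, 7 for each row, row after row: the turn, a rotation vector about the tool's x, y, z in units of 10 degrees (1.0 is 10 degrees), then the shift along the tool's x, y, z in units of 40 mm (1.0 is 40 mm), then the closure, from 0 (fully open) to 1 (shut). A call has 1 to 10 rows; each row is the pose to reach, as a shift and turn from the pose commanded when the call began, along the tool's axes at that moment; what a row does not reach only later rows make up. A row lasts 1/8 s, in which the tool goes at most 62.5 mm and 10.7 degrees, less where a joint would pass 70% of its speed; a pose out of reach is approached as far as the arm can. A call with a gripper value outside its range is refused whole. The fingers move at their own pace and stop on an object; FORCE is the grip in N (left out, the last holds). Time passes only in rows, so rows that repeat a pose let the fingers close. It gives the time, the measured TCP pose, the force and the opening at its end, in the units of the state.
- ctrl.read_state(): the state, without advancing time (a new reading comes with each control period).
- ctrl.camera(name): name is "scene" or "side" or "wrist"; returns a dict with "img" (420x560x3 uint8, red, green, blue), "z_map" (420x560 float32, mm along the optical axis (not along the pixel's ray), 0 where there is no reading), "fov_y" (degrees; the focal length in pixels is half the picture's height over the tangent of half this angle, whatever the lens; pixels are square), "cx", "cy" (the principal point, pixels), "dist" ([k1, k2, p1, p2, k3] as OpenCV has them; the pictures are not rectified), "origin" and "rotation" of the camera in the world. Camera axes: x right, y up, looking along -z (the intrinsics and any distortion apply to the point x, -y, -z); pixel columns grow to the right and rows downward; lengths in mm; the calibration is good to about 2 mm. A picture is of the moment at which its call begins.
- ctrl.hand_in(): hands the job in, once; it reports no verdict.
The state is a dict: "time": time; "joints": joint angles; "qvel": joint speeds; "joint_torque": joint torques, N m; "tcp_pos": TCP position; "tool_rot": TCP orientation; "force": force on the tool from outside, world axes, zero at the start; "moment": the same for the moment, N m; "finger_gap": finger opening in mm.
Only numpy, scipy, OpenCV 4.12 (cv2) and the standard library are available. Lean on these libraries where they do the work, as an engineer would, in place of code of your own. Each camera call takes 0.05 s, during which the arm holds its last target.

## Working session

There is one attempt and no reset: what is moved stays moved. The work goes in short steps, Python scripts to look and compute and a shell command to move; the robot and the scene stay as the last step left them, time stands still between calls to the robot, and variables do not carry over. Pictures are saved under pics/ and viewed, and the job is handed in when it is done.

```bash
mkdir -p pics; cat > h.py <<'E'
import numpy as np, cv2, pickle
from rig import ctrl
def grab(n,tag):
    c=ctrl.camera(n); pickle.dump(c,open(f'{tag}.pkl','wb'))
    cv2.imwrite(f'pics/{tag}.png',c['img'][:,:,::-1]); return c
def K(c):
    f=c['img'].shape[0]/2/np.tan(np.radians(c['fov_y'])/2)
    return np.array([[f,0,c['cx']],[0,f,c['cy']],[0,0,1]])
def rays(c,px):
    px=np.asarray(px,float).reshape(-1,1,2)
    u=cv2.undistortPoints(px,K(c),np.array(c['dist'])).reshape(-1,2)
    d=np.c_[u[:,0],-u[:,1],-np.ones(len(u))]
    return np.array(c['origin']),d@np.array(c['rotation']).T
def onplane(c,px,z):
    o,d=rays(c,px); return o+d*((z-o[2])/d[:,2])[:,None]
def cloud(c):
    z=c['z_map']; v,u=np.mgrid[:z.shape[0],:z.shape[1]]
    o,d=rays(c,np.c_[u.ravel(),v.ravel()]); 
    P=o+d*z.reshape(-1,1); P[z.ravel()==0]=np.nan
    return P.reshape(z.shape+(3,))
E
python3 - <<'E'
from h import *
for n in ['scene','side','wrist']:
    c=grab(n,n+'0'); print(n,c['origin'],c['fov_y'],c['dist'],np.round(c['rotation'],3).tolist())
s=ctrl.read_state();print(s)
E
```

```text
scene [964.50267988 523.10369795 822.24188217] 43.26801176692228 [-0.04962704  0.          0.          0.          0.        ] [0.31, 0.856, 2.349]
side [  56.67045152 -663.62273726  733.24605389] 42.97476532280392 [-0.14889063  0.          0.          0.          0.        ] [0.895, -0.273, -0.581]
wrist [ 72.00123057 651.84359899 383.99726718] 69.46880295398437 [-0.06817915  0.          0.          0.          0.        ] [-0.265, -0.206, 1.32]
{'time': 0.15, 'joints': array([-1.31690305,  0.32164442, -0.07008423,  1.45137795,  0.02261532,
        1.37078087, -0.05690815]), 'qvel': array([ 6.45896367e-05, -2.34509517e-03, -2.19351079e-03, -6.23661256e-04,
       -3.55353773e-05,  1.00032345e-03,  8.50741913e-04]), 'joint_torque': array([-3.02080462e-04, -4.91789281e+01, -4.04755734e-01, -3.12881291e+01,
       -6.39923522e-02,  4.04366024e-02,  1.25443380e-04]), 'tcp_pos': array([154.33053373, 630.99726406, 221.72659152]), 'tool_rot': array([-3.75727317e-01, -3.11897144e+00,  2.23432264e-03]), 'force': array([ 1.11165052, -0.4328299 , -0.58590794]), 'moment': array([-0.02871357,  0.00854891, -0.00834344]), 'finger_gap': 87.16851452594759}
```

```bash
sed -i "s/np.array(c\['rotation'\])/cv2.Rodrigues(np.array(c['rotation'],float))[0]/" h.py
python3 - <<'E'
from h import *
a=[cv2.imread(f'pics/{n}0.png') for n in ['scene','side','wrist']]
print(a[0].shape)
E
```

```text
(420, 560, 3)
```

View pics/scene0.png

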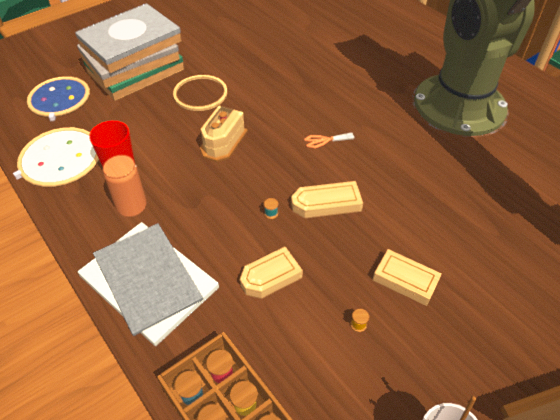

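View pics/side0.png

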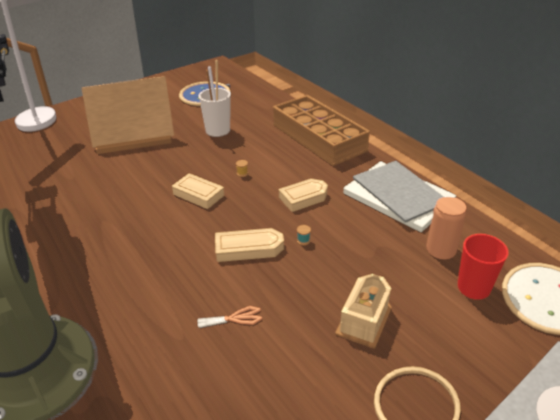

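View pics/wrist0.png

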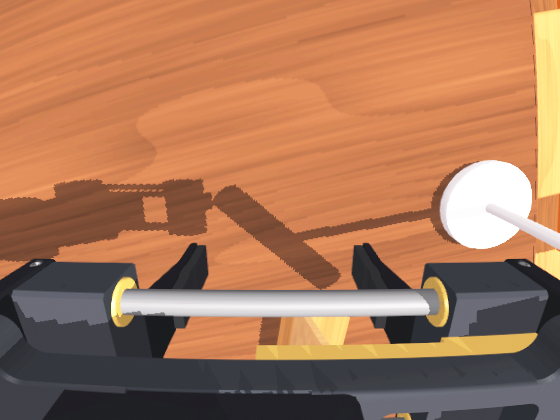

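Scene view: stack at (223,133), short cut-corner lid (the fitting one) at (271,272), long lid (327,199), square lid (407,276). In the side view they are at (365,308), (303,194), (249,245) and (198,190). The wrist camera sees none of them.

```bash
cat > seg.py <<'E'
from h import *
C={}
for n,seeds in dict(scene=[(271,272),(223,133),(327,199),(407,276)],side=[(303,194),(365,308),(249,245),(198,190)]).items():
    c=pickle.load(open(n+'0.pkl','rb')); C[n]=c
    P=cloud(c)
    hsv=cv2.cvtColor(c['img'],cv2.COLOR_RGB2HSV)
    m=cv2.inRange(hsv,(12,50,110),(32,190,255))
    k,lab,st,ce=cv2.connectedComponentsWithStats(m)
    for nm,(u,v) in zip(['fit','stack','long','sq'],seeds):
        w=lab[v-12:v+12,u-12:u+12]; w=w[w>0]; l=np.bincount(w).argmax()
        Q=P[lab==l]; Q=Q[np.isfinite(Q[:,0])]
        zt=np.percentile(Q[:,2],95)
        T=Q[abs(Q[:,2]-np.median(Q[Q[:,2]>zt-6][:,2]))<3]
        r=cv2.minAreaRect(T[:,:2].astype(np.float32))
        print(n,nm,st[l],'z95 %.1f'%zt,'top z %.1f'%np.median(T[:,2]),len(T),'rect',np.round(r[0],1),np.round(r[1],1),round(r[2],1))
def zoom(n,box,f,tag):
    x,y,w,h=box; im=C[n]['img'][y:y+h,x:x+w,::-1]
    return cv2.resize(im,None,fx=f,fy=f,interpolation=cv2.INTER_CUBIC)
a=zoom('scene',(225,235,100,75),4,'');b=zoom('scene',(175,95,100,75),4,'')
d=zoom('side',(255,160,100,75),4,'');e=zoom('side',(315,260,100,90),4,'')[:300]
cv2.imwrite('pics/zoom.png',np.vstack([np.hstack([a,b]),np.hstack([d,e])]))
E
python3 seg.py
```

```text
scene fit [     0      0    560    420 110988] z95 51.9 top z 58.6 1368 rect [ 663.  -145.6] [1013.3  306.4] 73.1
scene stack [     0      0    560    420 110988] z95 51.9 top z 58.6 1368 rect [ 663.  -145.6] [1013.3  306.4] 73.1
scene long [     0      0    560    420 110988] z95 51.9 top z 58.6 1368 rect [ 663.  -145.6] [1013.3  306.4] 73.1
scene sq [     0      0    560    420 110988] z95 51.9 top z 58.6 1368 rect [ 663.  -145.6] [1013.3  306.4] 73.1
side fit [   44    52   516   368 72140] z95 72.0 top z 112.9 592 rect [632.3  99.3] [ 278.1 1203.8] 14.2
side stack [   44    52   516   368 72140] z95 72.0 top z 112.9 592 rect [632.3  99.3] [ 278.1 1203.8] 14.2
side long [   44    52   516   368 72140] z95 72.0 top z 112.9 592 rect [632.3  99.3] [ 278.1 1203.8] 14.2
side sq [   44    52   516   368 72140] z95 72.0 top z 112.9 592 rect [632.3  99.3] [ 278.1 1203.8] 14.2
```

View pics/zoom.png

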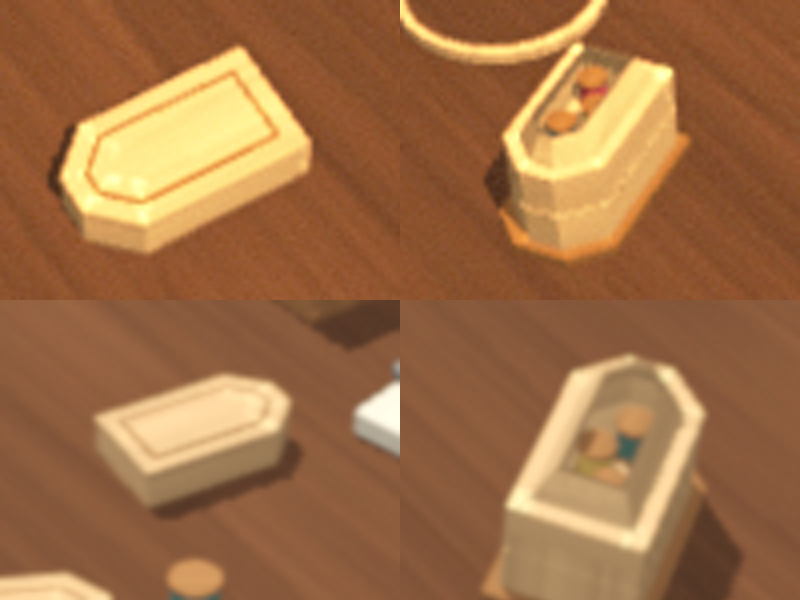

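The zoom shows the fitting lid's cut end toward the left in the scene view (full-image ~(240,280)) and toward the right in the side view (~(326,183)). The stack's cut end is near the camera in the scene view (~(210,135)) and at the far end in the side view (~(365,280)). The colour mask was too loose, so I'll refine it.

```bash
cat > seg2.py <<'E'
from h import *
def seg(c,u,v,R=55,zmin=12):
    P=cloud(c); hsv=cv2.cvtColor(c['img'],cv2.COLOR_RGB2HSV)
    m=((P[...,2]>zmin)&(P[...,2]<95)&(hsv[...,1]<170)&(hsv[...,2]>90)).astype(np.uint8)
    B=np.zeros_like(m); B[v-R:v+R,u-R:u+R]=1; m&=B
    k,lab,st,ce=cv2.connectedComponentsWithStats(m)
    w=lab[v-12:v+12,u-12:u+12]; w=w[w>0]; return P,lab==np.bincount(w).argmax()
if __name__=='__main__':
  for n,seeds in dict(scene=[(271,272),(223,133),(327,199),(407,276)],side=[(303,194),(365,308),(249,245),(198,190)]).items():
    c=pickle.load(open(n+'0.pkl','rb'))
    P=cloud(c)
    for nm,(u,v) in zip(['fit','stack','long','sq'],seeds):
        P,m=seg(c,u,v); Q=P[m]
        print(n,nm,m.sum(),'z pct',np.round(np.percentile(Q[:,2],[5,50,75,95,99]),1), 'tbl',np.round(np.median(P[v+45:v+50,u-5:u+5,2]),1))
        for lo,hi in ([(18,32)] if nm!='stack' else [(66,80),(52,62)]):
            T=Q[(Q[:,2]>lo)&(Q[:,2]<hi)]
            if len(T)<10: continue
            r=cv2.minAreaRect(T[:,:2].astype(np.float32))
            print('   ',lo,len(T),'medz %.1f'%np.median(T[:,2]),np.round(r[0],1),np.round(r[1],1),round(r[2],1))
E
python3 seg2.py
```

```text
scene fit 1768 z pct [16.7 24.8 25.9 27.4 28.4] tbl 0.8
    18 1650 medz 24.9 [663.  106.4] [ 63.  104.6] 82.3
scene stack 1410 z pct [17.8 55.4 60.7 71.1 73.2] tbl 0.6
    66 209 medz 70.1 [ 534.2 -236.4] [85.3 38.5] 28.2
    52 482 medz 57.7 [ 533.9 -238. ] [107.4  62.7] 28.8
scene long 1756 z pct [16.1 24.7 25.8 27.3 28.5] tbl nan
    18 1616 medz 24.8 [466.6  36.2] [ 65.8 136.6] 61.6
scene sq 1870 z pct [16.7 24.5 25.6 26.8 28.2] tbl -0.2
    18 1754 medz 24.6 [472.2 263.5] [ 64.2 105.3] 21.7
side fit 833 z pct [14.6 21.9 23.  24.4 25.5] tbl 8.0
    18 732 medz 22.2 [662.5 105.9] [ 65.  105.9] 82.9
side stack 2237 z pct [18.6 55.7 60.4 70.  71.8] tbl -1.6
    66 285 medz 69.6 [ 531.7 -241.2] [82.3 37.6] 28.7
    52 915 medz 56.9 [ 532.3 -240.6] [107.8  59.9] 28.7
side long 1493 z pct [14.9 22.  23.  24.3 25.4] tbl -1.1
    18 1339 medz 22.2 [466.4  35.5] [ 64.6 134.4] 62.1
side sq 868 z pct [14.5 21.9 23.  24.5 25.4] tbl -1.9
    18 753 medz 22.3 [471.2 262.6] [ 63.9 108.5] 21.3
```

```bash
python3 - <<'E'
from h import *
from seg2 import seg
c=pickle.load(open('scene0.pkl','rb')); s=pickle.load(open('side0.pkl','rb'))
print('lid plain->cut scene',onplane(c,[(296,258),(242,277)],24).round(1).tolist(),'side',onplane(s,[(286,200),(325,183)],24).round(1).tolist())
print('stack scene plain->cut',onplane(c,[(236,116),(207,135)],70).round(1).tolist(),'side',onplane(s,[(357,328),(373,279)],70).round(1).tolist())
ctr=dict(fit=(662.8,106.1,-7.4),stack=(533,-239,28.6))
# neighbours above 35/100 mm near both
for n,cc in (('scene',c),('side',s)):
    P=cloud(cc)
    for k,(x,y,a) in ctr.items():
        ax=np.array([np.cos(np.radians(a)),np.sin(np.radians(a))]);ay=np.array([-ax[1],ax[0]])
        d=P[...,:2]-[x,y]; l=d@ax; w=d@ay
        m=(abs(l)<150)&(abs(w)<200)&(P[...,2]>12)&~((abs(l)<57)&(abs(w)<35))
        if m.any():
            kk,lab,st,ce=cv2.connectedComponentsWithStats(m.astype(np.uint8))
            for i in range(1,kk):
                if st[i,4]>15: q=lab==i; print(n,k,'l',l[q].min().round(),l[q].max().round(),'w',w[q].min().round(),w[q].max().round(),'zmax',P[q][:,2].max().round(),st[i,4])
# lid/stack outline edge directions: fine check using convex hull of top
E
```

```text
lid plain->cut scene [[608.2, 115.9, 24.0], [708.6, 88.8, 24.0]] side [[603.4, 96.0, 24.0], [713.4, 94.9, 24.0]]
stack scene plain->cut [[499.4, -225.3, 70.0], [581.4, -212.9, 70.0]] side [[461.5, -289.7, 70.0], [555.7, -225.6, 70.0]]
scene fit l -150.0 -118.0 w -139.0 -76.0 zmax 29.0 373
scene fit l -90.0 -64.0 w -141.0 -112.0 zmax 36.0 200
scene fit l 88.0 150.0 w -199.0 -5.0 zmax 32.0 1813
scene fit l -97.0 -70.0 w 145.0 173.0 zmax 37.0 264
scene fit l 113.0 150.0 w 83.0 200.0 zmax 64.0 1571
scene stack l 117.0 150.0 w -200.0 -127.0 zmax 103.0 657
scene stack l 128.0 150.0 w 170.0 197.0 zmax 36.0 131
side fit l 110.0 150.0 w 78.0 200.0 zmax 60.0 759
side fit l -99.0 -73.0 w 143.0 176.0 zmax 35.0 118
side fit l 86.0 150.0 w -200.0 -9.0 zmax 29.0 1036
side fit l -92.0 -65.0 w -144.0 -114.0 zmax 33.0 166
side fit l -150.0 -120.0 w -140.0 -79.0 zmax 26.0 245
side stack l 125.0 150.0 w 170.0 195.0 zmax 33.0 153
side stack l 115.0 150.0 w -200.0 -128.0 zmax 101.0 1277
```

```bash
python3 - <<'E'
from h import *
for n in ('scene','side','wrist'):
    c=pickle.load(open(n+'0.pkl','rb')); P=cloud(c)
    m=(P[...,2]>90)&(P[...,0]>-100)&(P[...,0]<1000)&(abs(P[...,1])<1000)
    k,lab,st,ce=cv2.connectedComponentsWithStats(m.astype(np.uint8))
    for i in range(1,k):
        if st[i,4]>20:
            q=P[lab==i]; print(n,st[i],'lo',q.min(0).round(),'hi',q.max(0).round())
c=pickle.load(open('wrist0.pkl','rb'));P=cloud(c)
print(P[205,470].round(),P[215,530].round(),P[230,550].round(), P[100,300].round())
from scipy.spatial.transform import Rotation as R
s=ctrl.read_state();M=R.from_rotvec(s['tool_rot']).as_matrix();print(M.round(4))
d=np.array([662.8,106.1,221.7])-s['tcp_pos'];print((M.T@d/40).round(3))
for a in (82.6-180,): 
    a=np.radians(a);y=np.array([np.cos(a),np.sin(a),0]);z=np.array([0,0,-1.]);x=np.cross(y,z)
    T=np.c_[x,y,z];print((np.degrees(R.from_matrix(M.T@T).as_rotvec())/10).round(3))
E
```

```text
scene [ 441    0   94   92 6452] lo [-46. -76.  90.] hi [ 78.  81. 325.]
scene [  75    4  105   66 3894] lo [ 452. -681.   90.] hi [ 663. -513.  126.]
scene [ 89 120  41  32 398] lo [ 710. -350.   90.] hi [ 790. -268.  103.]
scene [103 156  35  32 858] lo [ 751. -228.   90.] hi [ 811. -166.  118.]
scene [423 396  55  24 552] lo [619. 458.  90.] hi [675. 508. 190.]
scene [536 411  24   9 108] lo [513. 559.  90.] hi [552. 576. 141.]
side [  1   0  30  96 495] lo [243. 875.  91.] hi [259. 896. 372.]
side [  0  34  10  53 333] lo [158. 529. 219.] hi [214. 714. 333.]
side [199  60  32  48 593] lo [617. 452.  90.] hi [700. 544. 198.]
side [  81   76   89   40 2400] lo [347. 554.  90.] hi [560. 662. 161.]
side [ 0 89  4 13 29] lo [146. 573. 221.] hi [154. 584. 250.]
side [433 197  33  29 744] lo [ 747. -233.   90.] hi [ 809. -172.  116.]
side [   0  208   52  160 5392] lo [-32. -78.  90.] hi [ 73.  45. 312.]
side [463 234  45  34 428] lo [ 706. -351.   90.] hi [ 792. -271.  101.]
side [ 486  342   74   78 2958] lo [ 464. -595.  114.] hi [ 648. -518.  123.]
wrist [524 222  36  28 508] lo [242. 882.  90.] hi [256. 895. 137.]
wrist [    0   243   560   177 76129] lo [ 97. 556. 221.] hi [200. 725. 343.]
[240. 863.  21.] [286. 963.   1.] [243. 892. 117.] [ 65. 678.   1.]
[[-9.714e-01  2.375e-01 -2.000e-04]
 [ 2.375e-01  9.714e-01 -1.400e-03]
 [-1.000e-04 -1.400e-03 -1.000e+00]]
[-15.464  -9.728   0.016]
[0.0000e+00 1.2000e-02 1.7366e+01]
```

```bash
python3 -m jog '[0,0,1,-1,-0.6,0,0, 0,0,2,-2.4,-1.5,0,0, 0,0,3,-3.8,-2.4,0,0, 0,0,4,-5.1,-3.2,0,0, 0,0,5,-6.4,-4,0,0, 0,0,6,-7.7,-4.8,0,0, 0,0,7,-9,-5.7,0,0, 0,0,8,-10.3,-6.5,0,0, 0,0,9,-11.6,-7.3,0,0, 0,0,10,-12.9,-8.1,0,0]'
```

```text
time: 1.4
tcp_pos: [579.5, 192.9, 222.5]
tool_rot: [-2.635, -1.71, -0.001]
force: [0.6, -0.2, -0.3]
finger_gap: 87.3
```

```bash
cat > go.py <<'E'
import sys,numpy as np
from rig import ctrl
from scipy.spatial.transform import Rotation as R
x,y,z,yaw=map(float,sys.argv[1:5])  # tcp target, yaw of tool y in deg
s=ctrl.read_state();M=R.from_rotvec(s['tool_rot']).as_matrix()
a=np.radians(yaw);Y=np.array([np.cos(a),np.sin(a),0]);Z=np.array([0,0,-1.]);T=np.c_[np.cross(Y,Z),Y,Z]
print('turn',(np.degrees(R.from_matrix(M.T@T).as_rotvec())/10).round(3),'shift',(M.T@(np.array([x,y,z])-s['tcp_pos'])/40).round(3))
print('t',s['time'],'tcp',s['tcp_pos'].round(1),'tooly',np.degrees(np.arctan2(M[1,1],M[0,1])).round(2),'F',s['force'].round(1),'gap',s['finger_gap'],'q',s['joints'].round(2))
E
python3 go.py 662.8 106.1 150 -97.4
```

```text
turn [-2.000e-03 -2.000e-03  7.336e+00] shift [-1.135  2.785  1.813]
t 1.4 tcp [579.5 192.9 222.5] tooly -24.04 F [ 0.6 -0.2 -0.3] gap 87.2944579282206 q [-0.76  0.25  0.48  1.57 -0.12  1.35 -0.69]
```

```bash
python3 -m jog '[0,0,1,-0.2,0.5,0.2,0, 0,0,2,-0.4,1,0.5,0, 0,0,3,-0.6,1.5,0.8,0, 0,0,4,-0.8,2,1.1,0, 0,0,5,-1,2.4,1.4,0, 0,0,6,-1.13,2.78,1.8,0, 0,0,7,-1.13,2.78,1.8,0, 0,0,7.34,-1.13,2.78,1.8,0, 0,0,7.34,-1.13,2.78,1.8,0]'; python3 go.py 662.8 106.1 100 -97.4
python3 - <<'E'
from h import *
grab('wrist','w1')
E
```

```text
time: 2.52
tcp_pos: [661.9, 108.2, 150.1]
tool_rot: [3.135, -0.194, -0.001]
force: [-0.1, -0.7, -1.0]
finger_gap: 87.1
turn [0.003 0.004 0.031] shift [0.03  0.05  1.252]
t 2.525 tcp [661.9 108.2 150.1] tooly -97.09 F [-0.1 -0.7 -1. ] gap 87.11921572289286 q [-0.72  0.47  0.7   1.51 -0.31  1.27 -1.67]
```

View pics/w1.png

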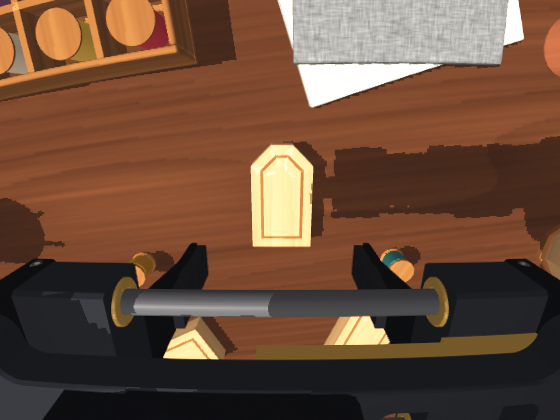

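The wrist view shows the lid whole, at cols 251–313 and rows 145–247, with its cut end up. Next I measure it from here.

```bash
python3 - <<'E'
from h import *
from seg2 import seg
c=pickle.load(open('w1.pkl','rb'));print(c['origin'])
P,m=seg(c,282,200,R=65); Q=P[m]; print(np.percentile(Q[:,2],[5,50,95]).round(1),m.sum())
T=Q[Q[:,2]>18]; r=cv2.minAreaRect(T[:,:2].astype(np.float32)); print(r)
hsv=cv2.cvtColor(c['img'],cv2.COLOR_RGB2HSV)
k=np.zeros(m.shape,np.uint8);k[130:250,235:325]=255
mm=cv2.bitwise_and(k,cv2.inRange(hsv,(12,20,170),(35,190,255)))
mm=cv2.morphologyEx(mm,cv2.MORPH_CLOSE,np.ones((7,7)))
ct=max(cv2.findContours(mm,0,1)[0],key=cv2.contourArea)[:,0]
X=onplane(c,ct,24); r=cv2.minAreaRect(X[:,:2].astype(np.float32)); print('ray24',r)
print(P[120,300],P[230,340])
E
```

```text
[745.92264153  98.41901204 312.45471642]
[23.2 24.4 25.7] 5700
((663.9154052734375, 106.60687255859375), (60.123783111572266, 103.26152038574219), 82.81777954101562)
ray24 ((664.0840454101562, 106.71794128417969), (60.510990142822266, 104.92161560058594), 82.82821655273438)
[734.98598649  79.1290379    1.61414967] [6.12242779e+02 4.69776169e+01 2.05182510e-01]
```

```bash
python3 go.py 663.6 106.4 5 -97.2
```

```text
turn [0.001 0.002 0.015] shift [0.048 0.042 3.632]
t 2.575 tcp [662.  108.3 150.3] tooly -97.05 F [-0.3 -0.6 -0.5] gap 87.15542058602391 q [-0.72  0.47  0.7   1.51 -0.31  1.27 -1.67]
```

```bash
python3 -m jog '[0,0,0,0.05,0.04,0.8,0, 0,0,0,0.05,0.04,1.6,0, 0,0,0,0.05,0.04,2.4,0, 0,0,0,0.05,0.04,3,0, 0,0,0,0.05,0.04,3.4,0, 0,0,0,0.05,0.04,3.6,0, 0,0,0,0.05,0.04,3.6,0, 0,0,0,0.05,0.04,3.6,0]' 20;python3 go.py 663.6 106.4 5 -97.2
python3 - <<'E'
from h import *
grab('scene','s1')
c=pickle.load(open('s1.pkl','rb'))
cv2.imwrite('pics/s1z.png',cv2.resize(c['img'][180:340,180:400,::-1],None,fx=3.5,fy=3.5))
E
```

```text
time: 3.58
tcp_pos: [664.8, 106.4, 7.7]
tool_rot: [-3.135, 0.195, -0.003]
force: [0.1, 0.9, -0.4]
finger_gap: 87.4
turn [-0.004 -0.01   0.006] shift [-0.029  0.003  0.066]
t 3.575 tcp [664.8 106.4   7.7] tooly -97.14 F [ 0.1  0.9 -0.4] gap 87.40823074702543 q [-0.67  0.62  0.63  1.62 -0.41  1.04 -1.61]
```

View pics/s1z.png

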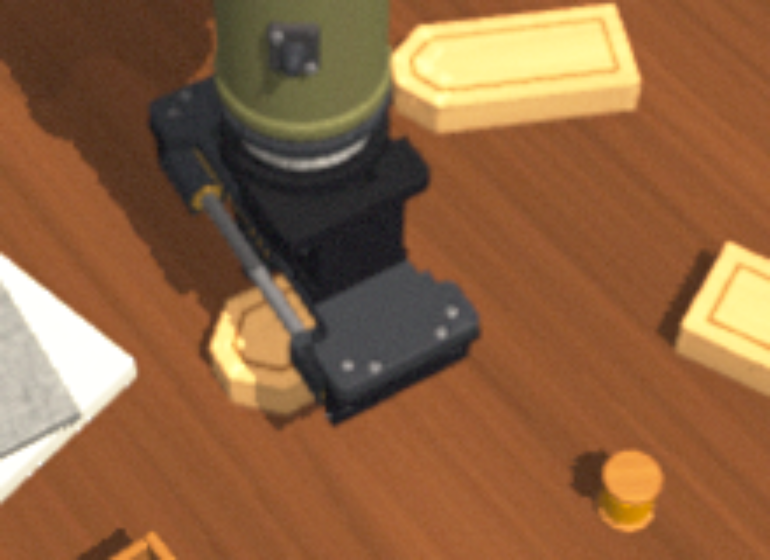

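The gripper straddles the lid with its body clear. The lid's cut end shows at about (255,280) in the full image. Closing now.

```bash
python3 -m jog '[0,0,0,-0.02,0,0.07,0, 0,0,0,-0.02,0,0.07,0.5, 0,0,0,-0.02,0,0.07,1, 0,0,0,-0.02,0,0.07,1, 0,0,0,-0.02,0,0.07,1, 0,0,0,-0.02,0,0.07,1, 0,0,0,-0.02,0,0.07,1]' 25;python3 go.py 663.6 106.4 150 -97.2
```

```text
time: 4.5
tcp_pos: [663.2, 106.4, 3.8]
tool_rot: [-3.135, 0.196, -0.0]
force: [-0.3, 0.1, -0.7]
finger_gap: 59.6
turn [-0.    -0.001  0.006] shift [ 1.100e-02 -2.000e-03 -3.655e+00]
t 4.5 tcp [663.2 106.4   3.8] tooly -97.14 F [-0.3  0.1 -0.7] gap 59.6141981400707 q [-0.67  0.62  0.63  1.62 -0.41  1.03 -1.61]
```

```bash
python3 -m jog '[0,0,0,0,0,-0.4,1, 0,0,0,0,0,-1,1, 0,0,0,0,0,-1.8,1, 0,0,0,0,0,-2.6,1, 0,0,0,0,0,-3.4,1, 0,0,0,0,0,-3.8,1, 0,0,0,0,0,-3.8,1]';python3 go.py 533 -239 140 -61.4
```

```text
time: 5.38
tcp_pos: [663.8, 106.5, 157.2]
tool_rot: [-3.135, 0.195, -0.004]
force: [0.3, 0.0, -2.0]
finger_gap: 60.1
turn [-2.000e-03 -1.500e-02 -3.574e+00] shift [-2.174  8.976  0.415]
t 5.375 tcp [663.8 106.5 157.2] tooly -97.14 F [ 0.3  0.  -2. ] gap 60.05208464698082 q [-0.72  0.47  0.7   1.5  -0.31  1.28 -1.67]
```

```bash
python3 go.py 467 -275 157 -61.4; python3 -m jog '[0,0,-0.4,-0.4,0.9,0,1, 0,0,-0.8,-0.9,1.9,0,1, 0,0,-1.2,-1.3,2.9,0,1, 0,0,-1.6,-1.8,3.9,0,1, 0,0,-2,-2.2,4.9,0,1, 0,0,-2.4,-2.7,5.9,0,1, 0,0,-2.8,-3.1,6.9,0,1, 0,0,-3.2,-3.5,7.9,0,1, 0,0,-3.4,-3.7,8.5,0,1, 0,0,-3.57,-3.8,8.9,0,1]';python3 go.py 467 -275 157 -61.4
```

```text
turn [-2.000e-03 -1.500e-02 -3.574e+00] shift [-3.698 10.074 -0.015]
t 5.375 tcp [663.8 106.5 157.2] tooly -97.14 F [ 0.3  0.  -2. ] gap 60.05208464698082 q [-0.72  0.47  0.7   1.5  -0.31  1.28 -1.67]
time: 6.62
tcp_pos: [466.2, -228.9, 154.4]
tool_rot: [-3.044, -0.773, 0.003]
force: [-0.3, -0.7, -0.7]
finger_gap: 59.8
turn [-0.01   0.009 -0.009] shift [-0.531  1.022 -0.065]
t 6.625 tcp [ 466.2 -228.9  154.4] tooly -61.49 F [-0.3 -0.7 -0.7] gap 59.77844088995239 q [-0.39  0.11  0.85  1.89 -0.09  1.19 -0.58]
```

```bash
python3 -m jog '[0,0,0,-0.3,0.5,0,1, 0,0,0,-0.53,1,0,1, 0,0,0,-0.53,1,0,1]';python3 - <<'E'
from h import *
grab('wrist','w2')
E
```

```text
time: 7.0
tcp_pos: [467.2, -274.5, 154.6]
tool_rot: [3.046, 0.77, -0.004]
force: [1.1, -0.1, -0.8]
finger_gap: 59.6
```

View pics/w2.png

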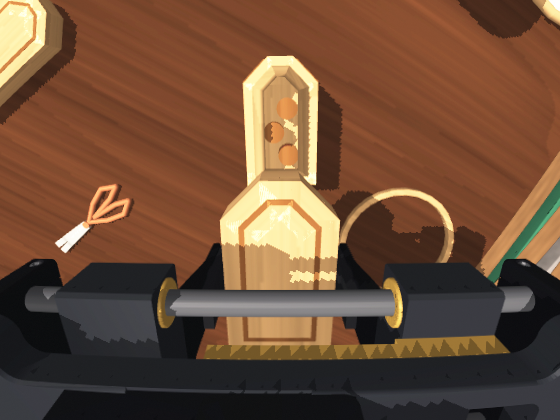

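The wrist view shows the stack's cut end at the top (cols 244–318, rows 57–185) and the held lid below it (cols 220–340), nearly in line. Now I measure both.

```bash
python3 - <<'E'
from h import *
c=pickle.load(open('w2.pkl','rb')); P=cloud(c)
ax=np.array([np.cos(np.radians(28.6)),np.sin(np.radians(28.6))]);ay=np.array([-ax[1],ax[0]])
d=P[...,:2]-[533,-239]; l=d@ax; w=d@ay; z=P[...,2]
# stack: ledge
def edges(m,nm):
    L,W=l[m],w[m]; b=np.arange(-50,60,10)
    print(nm,m.sum(),'l',L.min().round(1),L.max().round(1),'z',np.median(z[m]).round(1))
    e=[]
    for i in b:
        q=abs(L-i)<5
        if q.sum()>5: e.append((i,W[q].min().round(1),W[q].max().round(1)))
    print(e)
box=(abs(l)<65)&(abs(w)<45)
edges(box&(z>52)&(z<63),'ledge'); edges(box&(z>67)&(z<78),'rimtop')
s=ctrl.read_state(); t=s['tcp_pos'][:2]
from scipy.spatial.transform import Rotation as R
M=R.from_rotvec(s['tool_rot']).as_matrix(); print('tcp',s['tcp_pos'].round(1),'tool y',np.degrees(np.arctan2(M[1,1],M[0,1])).round(2),'tilt',M[:,2].round(4))
d=P[...,:2]-t; l=d@ax; w=d@ay
m=(abs(l)<65)&(abs(w)<33)&(z>168)&(z<186)
v=np.where(m); mm=np.zeros(m.shape,np.uint8); mm[m]=1
k,lab,st,ce=cv2.connectedComponentsWithStats(mm); i=1+st[1:,4].argmax(); m=lab==i
edges(m,'lid')
A=np.c_[P[m][:,:2]-t,np.ones(m.sum())]; print('plane',np.linalg.lstsq(A,z[m],rcond=None)[0].round(4))
E
```

```text
ledge 3947 l -51.5 52.1 z 58.8
[(np.int64(-50), np.float64(-30.5), np.float64(29.2)), (np.int64(-40), np.float64(-30.7), np.float64(28.9)), (np.int64(-30), np.float64(-30.8), np.float64(29.5)), (np.int64(-20), np.float64(-30.4), np.float64(29.7)), (np.int64(-10), np.float64(-30.2), np.float64(29.6)), (np.int64(0), np.float64(-30.6), np.float64(29.9)), (np.int64(10), np.float64(-30.4), np.float64(29.8)), (np.int64(20), np.float64(-30.2), np.float64(30.1)), (np.int64(30), np.float64(-29.7), np.float64(29.9)), (np.int64(40), np.float64(-27.0), np.float64(27.3)), (np.int64(50), np.float64(-16.5), np.float64(16.5))]
rimtop 1579 l -39.7 41.1 z 71.8
[(np.int64(-40), np.float64(-19.8), np.float64(17.7)), (np.int64(-30), np.float64(-18.9), np.float64(17.7)), (np.int64(-20), np.float64(-19.5), np.float64(18.0)), (np.int64(-10), np.float64(-19.3), np.float64(18.9)), (np.int64(0), np.float64(-19.1), np.float64(18.5)), (np.int64(10), np.float64(-18.9), np.float64(18.3)), (np.int64(20), np.float64(-18.7), np.float64(18.8)), (np.int64(30), np.float64(-18.6), np.float64(18.7)), (np.int64(40), np.float64(-9.9), np.float64(10.8))]
tcp [ 467.5 -273.1  154.6] tool y -61.53 tilt [-2.5e-03  5.0e-04 -1.0e+00]
lid 11932 l -8.5 52.5 z 175.3
[(np.int64(-10), np.float64(-31.0), np.float64(29.7)), (np.int64(0), np.float64(-31.8), np.float64(30.5)), (np.int64(10), np.float64(-33.0), np.float64(33.0)), (np.int64(20), np.float64(-30.8), np.float64(29.4)), (np.int64(30), np.float64(-30.8), np.float64(29.5)), (np.int64(40), np.float64(-27.5), np.float64(26.3)), (np.int64(50), np.float64(-17.6), np.float64(16.3))]
plane [-2.260000e-02 -1.130000e-02  1.758524e+02]
```

```bash
python3 go.py 533 -239 100 -61.1
```

```text
turn [-0.009  0.011 -0.043] shift [1.847 0.033 1.36 ]
t 7.05 tcp [ 467.5 -273.1  154.6] tooly -61.53 F [-0.2  0.1 -1.5] gap 59.75768145123472 q [-0.31  0.18  0.88  1.84 -0.15  1.2  -0.46]
```

```bash
python3 -m jog '[0,0,-0.02,0.6,0,0,1, 0,0,-0.04,1.2,0.03,0,1, 0,0,-0.04,1.7,0.03,0,1, 0,0,-0.04,1.85,0.03,0.4,1, 0,0,-0.04,1.85,0.03,0.9,1, 0,0,-0.04,1.85,0.03,1.3,1, 0,0,-0.04,1.85,0.03,1.3,1, 0,0,-0.04,1.85,0.03,1.3,1]';python3 go.py 533 -239 62 -61.1
python3 - <<'E'
from h import *
for n in('scene','side'):grab(n,n+'2')
a=pickle.load(open('scene2.pkl','rb'))['img'][80:200,150:290,::-1];b=pickle.load(open('side2.pkl','rb'))['img'][230:350,290:430,::-1]
cv2.imwrite('pics/z2.png',cv2.resize(np.hstack([a,b]),None,fx=2.8,fy=2.8,interpolation=2))
E
```

```text
time: 8.05
tcp_pos: [534.0, -239.5, 104.0]
tool_rot: [3.042, 0.784, 0.001]
force: [-0.2, -0.6, -1.6]
finger_gap: 59.6
turn [ 0.002 -0.002  0.   ] shift [-0.015 -0.023  1.05 ]
t 8.05 tcp [ 534.  -239.5  104. ] tooly -61.1 F [-0.2 -0.6 -1.6] gap 59.62484963715936 q [-0.3   0.35  0.81  1.78 -0.28  1.13 -0.46]
```

View pics/z2.png

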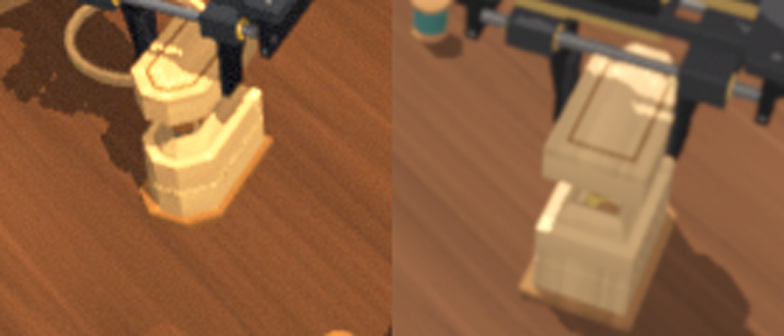

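Both views show the lid squarely above the stack (scene ~(180,105), side ~(505,245) in the crop), cut end over cut end. Lowering in steps while watching the force.

```bash
python3 -m jog '[0,0,0,-0.02,-0.02,0.3,1, 0,0,0,-0.02,-0.02,0.6,1, 0,0,0,-0.02,-0.02,0.8,1, 0,0,0,-0.02,-0.02,0.95,1, 0,0,0,-0.02,-0.02,1,1, 0,0,0,-0.02,-0.02,1,1]';python3 go.py 533 -239 62 -61.1
```

```text
time: 8.9
tcp_pos: [533.1, -238.7, 63.7]
tool_rot: [3.042, 0.785, 0.0]
force: [-0.5, 0.0, -1.5]
finger_gap: 59.9
turn [ 0.    -0.     0.005] shift [-0.007  0.006  0.044]
t 8.9 tcp [ 533.1 -238.7   63.7] tooly -61.05 F [-0.5  0.  -1.5] gap 59.902087522284425 q [-0.28  0.39  0.79  1.82 -0.32  1.06 -0.43]
```

```bash
python3 -m jog '[0,0,0,0,0,0.03,1, 0,0,0,0,0,0.06,1, 0,0,0,0,0,0.06,1]';python3 go.py 533 -239 62 -61.1
```

```text
time: 9.28
tcp_pos: [533.3, -238.6, 61.8]
tool_rot: [3.042, 0.786, 0.001]
force: [-0.3, 0.8, 1.0]
finger_gap: 59.8
turn [ 0.001 -0.003  0.006] shift [-0.011  0.005 -0.006]
t 9.275 tcp [ 533.3 -238.6   61.8] tooly -61.04 F [-0.3  0.8  1. ] gap 59.75325475845359 q [-0.28  0.4   0.79  1.82 -0.32  1.05 -0.43]
```

The force went from −1.5 to +1 N at TCP z 61.8, so the skirt has reached the ledge. Releasing.

```bash
python3 -m jog '[0,0,0,0,0,0.02,0.8, 0,0,0,0,0,0.02,0.4, 0,0,0,0,0,0.02,0, 0,0,0,0,0,0.02,0, 0,0,0,0,0,0.02,0, 0,0,0,0,0,0.02,0]';python3 go.py 533 -239 62 -61.1
```

```text
time: 10.02
tcp_pos: [533.0, -238.5, 60.4]
tool_rot: [-3.042, -0.786, 0.0]
force: [0.9, 0.3, -1.2]
finger_gap: 85.2
turn [-0.001  0.001  0.006] shift [-0.006  0.01  -0.04 ]
t 10.025 tcp [ 533.  -238.5   60.4] tooly -61.04 F [ 0.9  0.3 -1.2] gap 85.15347834226458 q [-0.28  0.4   0.79  1.82 -0.32  1.05 -0.43]
```

Now lift clear and back off along −x of the stack so the cameras see it.

```bash
python3 -m jog '[0,0,0,0,0,-0.3,0, 0,0,0,0,0,-1,0, 0,0,0,0,0,-1.8,0, 0,0,0,0,0,-2.6,0, 0,0,0,-0.6,0,-3,0, 0,0,0,-1.4,-1,-3.4,0, 0,0,0,-1.8,-2,-3.4,0, 0,0,0,-1.8,-3,-3.4,0, 0,0,0,-1.8,-4,-3.4,0, 0,0,0,-1.8,-4,-3.4,0]'
python3 - <<'E'
from h import *
from seg2 import seg
for n,seeds in dict(scene=[(222,125),(327,199),(407,276)],side=[(365,300),(249,245),(198,190)]).items():
    c=grab(n,n+'3')
    for nm,(u,v) in zip(['stack','long','sq'],seeds):
        P,m=seg(c,u,v); Q=P[m]; T=Q[Q[:,2]>18] if nm!='stack' else Q[(Q[:,2]>75)]
        r=cv2.minAreaRect(T[:,:2].astype(np.float32)); A=np.c_[T[:,:2]-T[:,:2].mean(0),np.ones(len(T))]
        print(n,nm,len(T),'z',np.median(T[:,2]).round(1),np.round(r[0],1),np.round(r[1],1),round(r[2],1),np.linalg.lstsq(A,T[:,2],rcond=None)[0].round(4) if nm=='stack' else '')
a=pickle.load(open('scene3.pkl','rb'))['img'][80:200,150:290,::-1];b=pickle.load(open('side3.pkl','rb'))['img'][230:350,290:430,::-1]
cv2.imwrite('pics/z3.png',cv2.resize(np.hstack([a,b]),None,fx=2.8,fy=2.8,interpolation=2))
E
```

```text
time: 11.28
tcp_pos: [391.9, -131.4, 197.1]
tool_rot: [-3.038, -0.791, -0.004]
force: [0.5, -1.1, -0.3]
finger_gap: 87.0
scene stack 947 z 82.0 [ 534.4 -237.2] [107.7  63.6] 28.3 [ 3.30000e-03 -1.90000e-02  8.17663e+01]
scene long 1623 z 24.9 [466.6  36.3] [ 64.9 137.1] 60.3 
scene sq 1763 z 24.6 [471.7 263.2] [ 65.4 105.1] 21.4 
side stack 1589 z 80.7 [ 532.8 -238.4] [108.5  60.6] 29.1 [7.50000e-03 9.00000e-03 8.06685e+01]
side long 1351 z 22.2 [467.1  35.3] [ 66.6 133.7] 59.9 
side sq 373 z 22.2 [450.5 262.5] [115.2  57.4] 87.7
```

View pics/z3.png

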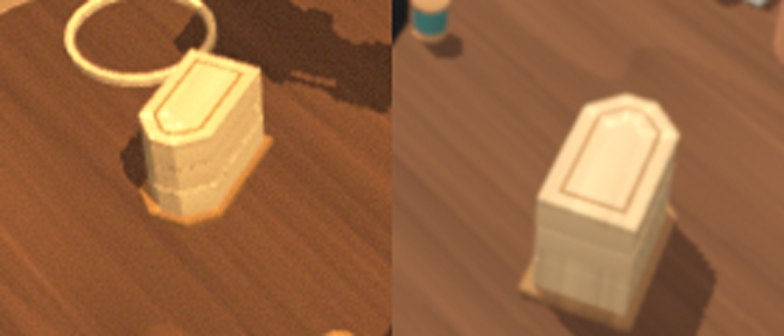

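The lid sits flush on the stack in both views, cut corners matching. Its top is at 82.0 / 80.7 mm (82 expected), centred on the stack and level within noise. In the side view the arm partly hides the square lid, but the scene view shows it unmoved. Handing in.

```bash
python3 -c "
from rig import ctrl
print(ctrl.hand_in())"
```

```text
the job is handed in; nothing more can be done
None
```

The fitting lid is on the stack, cut corners over cut corners, and released. I handed the job in after about 11.5 s of robot time. I gripped the lid across its 60 mm, lowered it until the ledge took its weight, opened the fingers and backed the arm away.

| Last check | Scene view | Side view | Expected |
|---|---|---|---|
| Lid top height | 82.0 mm | 80.7 mm | 82 mm |
| Lid centre | (534.4, −237.2) | (532.8, −238.4) | (533, −239), the measured stack centre |
| Lid yaw | 28.3° | 29.1° | about 28.6–29.1° |
| Fitted tilt | about 0.02 rad | about 0.01 rad | level |
| Long lid, distance from first reading | under 1 mm | under 1 mm | not moved |
| Square lid, distance from first reading | under 1 mm | not usable | not moved |

**One disagreement:** the final side-view reading of the square lid was about 20 mm off and rotated. It had under half the usual points, most likely because the arm hid part of the lid. The gripper never went near it.

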